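# Load gingerbreads into the drying cabinet and set its door stay

## Robot

A 6-joint arm with a two-finger parallel gripper is mounted at the origin on the work surface. World frame = base frame: x ahead of the robot, y to its left, z up, the work surface at z = 0. Lengths are in m, angles in rad, forces in N, time in s.
With the tool pointing down it reaches from about 0.3 to 0.85 m from the base axis. Payload 5.4 kg.
Tool frame: the origin (TCP) lies on the centre line of the jaws, within the pads' length; the fingertips stand 8 mm ahead of it and the grasp point (between the pads) lies 11 mm behind it; z points along the fingers, y is the line along which they close (so a half turn about z gives the same grasp; the last joint's range is limited). The gripper opens to 85 mm and grips with 20 to 120 N. Pads are 22 mm wide; open, the fingers measure 114 mm over their backs; the gripper's body (76 mm by 85 mm) begins 54 mm behind the grasp point. The pads swing forward as they close: fully open they stand 13 mm farther back than shut.
Start: joints at [1.091, 0.158, 1.597, -0, 1.386, -0.21], TCP at [0.153, 0.554, 0.239] pointing down, gripper open.
Joint ranges: [-2.91, 2.91], [-0.94, 2.29], [0.18, 2.7], [-1.29, 4.43], [0.17, 2.64], [-3, 3]. Speed limits (rad/s): [2.57, 2.57, 3.14, 3.14, 3.14, 3.14].

## Interface

Orientations are given as a unit quaternion [x, y, z, w].
In Python, from bench import sensors, vision, r, models gives the robot as it stands.
- The arm moves only by the shell command python3 -m pendant 'ROWS' [FORCE]. ROWS is JSON, a list of rows, each a list of 7 numbers: the gripper command: -1 is shut, 1 is fully open, values between are in proportion, then the shift along the tool's x, y, z in cm, then the turn, a rotation vector about the tool's x, y, z in degrees. A call has 1 to 12 rows; each row shifts and turns the commanded pose from where the row before left it, along the tool's axes as they then stand; what a row does not reach is not made up. A row lasts 1/8 s, in which the tool goes at most 62.5 mm and 10.7 degrees, less where a joint would pass 70% of its speed; a pose out of reach is approached as far as the arm can. A call with a gripper value outside its range is refused whole. The fingers move at their own pace and stop on an object; FORCE is the grip in N (left out, the last holds). Time passes only in rows, so rows that do not move let the fingers close. It gives the time, the measured TCP pose, the force, the opening and the grip force at its end, in the units of the state.
- sensors.sense(): the state, without advancing time (a new reading comes with each control period).
- vision.camera(name): name is "side" or "top"; returns (picture, depth): 400x640x3 uint8, red, green, blue; 400x640 float32, m along the optical axis (not along the pixel's ray), 0 where there is no reading.
- vision.get_calibration(name): a dict with "intrinsics" (3x3 intrinsics, pixels), "k1" (the pictures are not rectified: a ray, as slopes to the right and down, at radius r is drawn at 1 + k1 r^2 times it, then the intrinsics apply), "position" and "orientation" of the camera in the world. Camera axes: x right, y down, z forward; pixel columns grow to the right and rows downward; lengths in m; the calibration is good to about 2 mm. A picture is of the moment at which its call begins. get_calibration takes no time and is no camera call.
- r.sign_off(): hands the job in; it is judged then, once.
Trained networks look in the newest picture that a camera, given by its name, has taken for a name from the list of things; names that differ only in an ending like _2 or _b are one class to them, and where a whole thing is asked for, a point or a joint stands for the part that bears it (a point fixed in the world has none). Each returns a list of dicts, best first, with "p" (0 to 1); they miss things now and then, are a little off and sometimes report something else, mostly with a low value. They report only what shows in the picture. A call takes as long as a camera call.
- models.find_in(camera, label): "xyz" ([x, y, z] in m, in world coordinates, good to about 4 mm: the middle of the surface that is visible of it).
- models.place_of(camera, label): "xyz" ([x, y, z] in m, in world coordinates, good to about 4 mm: a listed point, or the origin of a listed thing).
The state is a dict: "clock": time; "joints": joint angles; "joint_vel": joint speeds; "joint_torque": joint torques, N m; "ee_pos": TCP position; "tcp_rot": TCP orientation; "force": force on the tool from outside, world axes, zero at the start; "wrist_torque": the same for the moment, N m; "finger_gap": finger opening in m; "finger_force": force on a finger pad.
Only numpy, scipy, OpenCV 4.12 (cv2) and the standard library are available. Lean on these libraries where they do the work, as an engineer would, in place of code of your own. Each camera call takes 0.05 s, during which the arm holds its last target. There are 200 camera calls.

## Task

Load the gingerbreads into the drying cabinet: lift the brass stay off its pin and drop the end hole, the one next to the black knob, over the pin so that the glass door stands wide open, then draw the rack all the way out. Lift every gingerbread out of the baking pan and lay it flat on the rack, decorated face up, none on top of another. Then push the rack fully home, hang the stay by its middle hole so that the door stays part open for drying, and leave the tableware where it is.

Things in the scene. Friction and masses are not known exactly. Their poses are not given: they have to be found in the camera images.
- cabinet: countertop drying cabinet, a 360 x 250 x 165 mm box (x, y, z) with a white plinth 80 mm high, glass sides and a flat grey roof at 165 mm above the table. Origin: centre of its underside, on the table. Its open front, with the door, faces along its own +y axis and lies 125 mm from the origin. It does not move.
- cab_door (a joint): glass door of the cabinet, 355 mm wide, 55 mm deep, from 88 to 164 mm above the table, on an upright hinge at the front corner at the cabinet's +x end. Value in rad: 0 closed, grows as its free edge swings out (along the cabinet's +y), up to 1.9. It turns freely with slight friction and is held only by the stay: about 0.20 with the stay's first hole on the pin, 0.75 with the middle hole, 1.60 with the end hole.
- door_hinge (a point): point on the door's upright hinge axis, at the height of the cabinet's roof
- stay_pivot (a point): the pivot that joins the stay to the door: on the door's top rail, 82 mm from the hinge axis, at the height of the stay bar (177 mm). The stay swivels about it and can be lifted about it by its knob, like any casement stay; let go, it falls back down.
- stay (a joint): lift angle of the stay in rad: 0 when it lies level and low, as with a hole fully down over the pin (or with the bar swung clear of the pin); grows as the knob is raised (up to 1.0). It stays above 0.04 when the bar rests on top of the pin.
- stay_knob (a point): centre of the black knob that stands upright on the free end of the stay: a cylinder 26 mm in diameter and 26 mm high, made to be pinched from above; its centre is 232 mm from the pivot and, with the stay down, 193 mm above the table (28 mm above the roof). The stay is a brass bar 24 mm wide and 6 mm thick, 8 mm above the roof when down, with three round 12.8 mm holes on the line from the pivot to the knob.
- hole_ajar (a point): centre of the stay's first hole, 104 mm from the pivot; on the pin at the start (door just ajar)
- hole_drying (a point): centre of the stay's middle hole, 147 mm from the pivot (door part open, for drying)
- hole_wide (a point): centre of the stay's end hole, 196 mm from the pivot and 36 mm from the knob (door wide open, for loading)
- pin_tip (a point): top of the fixed upright steel pin on the cabinet's roof, 10 mm in diameter with a round top. The top is 24.5 mm above the roof, 10 mm above the upper face of a stay bar that is down on it, so the bar must rise at least 16 mm at the hole to come free.
- rack (a joint): how far the rack is drawn out of the cabinet, in m: 0 fully home, 0.215 fully out. It slides along the cabinet's +y on runners with about 2 N of friction and stays where it is left.
- rack_knob (a point): centre of the rack's round black knob, a 30 mm ball on the middle of the rack's front, 33 mm out of the cabinet's front when the rack is home, 134 mm above the table. With the door wide open there is free space round it, but the roof's front edge is 33 mm behind and 31 mm above it, so a gripper should lean away from the cabinet (20 to 45 degrees).
- rack_deck (a point): centre of the rack's flat deck, upper face, 118 mm above the table; 318 mm (own x = cabinet's x) by 208 mm (own y) inside a 9 mm rim; a plate 90 mm wide, 28 mm high stands at the middle of its front. Four gingerbreads fit two by two, length along y. With rack out and door wide, the stay bar crosses above its back corner at the +x end (none at x below 100 mm); the roof's front edge is level with its back edge.
- pan: grey cast baking pan 226 x 212 x 22 mm that does not move, with four dark rectangular cavities 87 mm (x) by 59 mm (y) and 10 mm deep, centred at x = +-53 mm, y = +-52 mm from its origin (centre of its underside, on the table)
- gb0_mid (a point): centre of a gingerbread, an 84 x 56 x 26 mm brown slab with white icing on top (its own x along its length, z up out of the decorated face; about 0.11 kg), at the start in a cavity of the pan, standing 16 mm proud of it. Two to four are there; an absent one reads None.
- gb1_mid (a point): centre of a gingerbread, an 84 x 56 x 26 mm brown slab with white icing on top (its own x along its length, z up out of the decorated face; about 0.11 kg), at the start in a cavity of the pan, standing 16 mm proud of it. Two to four are there; an absent one reads None.
- gb2_mid (a point): centre of a gingerbread, an 84 x 56 x 26 mm brown slab with white icing on top (its own x along its length, z up out of the decorated face; about 0.11 kg), at the start in a cavity of the pan, standing 16 mm proud of it. Two to four are there; an absent one reads None.
- gb3_mid (a point): centre of a gingerbread, an 84 x 56 x 26 mm brown slab with white icing on top (its own x along its length, z up out of the decorated face; about 0.11 kg), at the start in a cavity of the pan, standing 16 mm proud of it. Two to four are there; an absent one reads None.
- tea_glass: tableware to leave alone: tea glass in a steel holder, 75 mm wide (its handle reaches 66 mm from the axis), 105 mm high; origin: centre of its underside
- saucer: tableware to leave alone: white saucer, 130 mm wide, 20 mm high; origin: centre of its underside
- sugar_bowl: tableware to leave alone: blue lidded sugar bowl, 88 mm wide, 66 mm high; origin: centre of its underside
- jam_jar: tableware to leave alone: jam jar, 66 mm wide, 85 mm high; origin: centre of its underside

How it is judged:
On the way, in this order (a step that is already met when the one before it is completed fails the run):
1. the stay's end hole is fully down over the pin, the door wide open (horizontal distance between hole_wide and pin_tip below 0.006 m and value of joint stay below 0.025 rad), for 0.3 s.
2. the rack is drawn all the way out (value of joint rack above 0.195 m), for 0.2 s.
3. every gingerbread lies flat and face up on the drawn-out rack, none stacked (x of gb0_mid in the frame of rack_deck between -0.137 and 0.137 m and y of gb0_mid in the frame of rack_deck between -0.087 and 0.087 m and z of gb0_mid in the frame of rack_deck between 0.008 and 0.018 m and angle between each of gb0_mid, gb1_mid, gb2_mid, gb3_mid's own z axis and vertical below 0.1 rad and x of gb1_mid in the frame of rack_deck between -0.137 and 0.137 m and y of gb1_mid in the frame of rack_deck between -0.087 and 0.087 m and z of gb1_mid in the frame of rack_deck between 0.008 and 0.018 m and x of gb2_mid in the frame of rack_deck between -0.137 and 0.137 m and y of gb2_mid in the frame of rack_deck between -0.087 and 0.087 m and z of gb2_mid in the frame of rack_deck between 0.008 and 0.018 m and x of gb3_mid in the frame of rack_deck between -0.137 and 0.137 m and y of gb3_mid in the frame of rack_deck between -0.087 and 0.087 m and z of gb3_mid in the frame of rack_deck between 0.008 and 0.018 m and linear speed of each of gb0, gb1, gb2, gb3 below 0.02 m/s and value of joint rack above 0.18 m), for 0.3 s.
4. the rack is pushed fully home (value of joint rack below 0.008 m), for 0.2 s.
At the end, for the whole second after the job is handed in: The stay lies down with its middle hole over the pin (hole within 6 mm of the pin, lift below 0.025 rad), the rack is home within 8 mm, and every gingerbread present rests inside the rack's rim, flat on the deck (tilt below 0.1 rad) and face up, none stacked (horizontal distance between hole_drying and pin_tip below 0.006 m and value of joint stay below 0.025 rad and value of joint rack below 0.008 m and x of gb0_mid in the frame of rack_deck between -0.137 and 0.137 m and y of gb0_mid in the frame of rack_deck between -0.087 and 0.087 m and z of gb0_mid in the frame of rack_deck between 0.008 and 0.018 m and angle between each of gb0_mid, gb1_mid, gb2_mid, gb3_mid's own z axis and vertical below 0.1 rad and x of gb1_mid in the frame of rack_deck between -0.137 and 0.137 m and y of gb1_mid in the frame of rack_deck between -0.087 and 0.087 m and z of gb1_mid in the frame of rack_deck between 0.008 and 0.018 m and x of gb2_mid in the frame of rack_deck between -0.137 and 0.137 m and y of gb2_mid in the frame of rack_deck between -0.087 and 0.087 m and z of gb2_mid in the frame of rack_deck between 0.008 and 0.018 m and x of gb3_mid in the frame of rack_deck between -0.137 and 0.137 m and y of gb3_mid in the frame of rack_deck between -0.087 and 0.087 m and z of gb3_mid in the frame of rack_deck between 0.008 and 0.018 m); the robot touches nothing.
It fails at once if a piece of tableware is shoved (over 50 mm) or tipped over (distance of any of tea_glass, saucer, sugar_bowl, jam_jar from where it was at the start of the episode above 0.05 m or angle between any of tea_glass, saucer, sugar_bowl, jam_jar's own z axis and vertical above 0.5 rad).
Of gb0, gb1, gb2, gb3 only 2 to 4 are there at a start; the rules pass over those that are not, and their reading is None.
At some moment in a run one of gb0, gb1, gb2, gb3 may be knocked a few centimetres aside while the robot is not near it.
Once in a run the grip may slacken for a moment while it holds something.
It also fails if it takes over 208 s, if anything falls off the work surface, if the arm or the gripper's body presses on something with over 40 N, if the wrist force passes 120 N, or if a joint passes its speed limit or range.

## Working session

There is one attempt and no reset: what is moved stays moved. The work goes in short steps, Python scripts to look and compute and a shell command to move; the robot and the scene stay as the last step left them, time stands still between calls to the robot, and variables do not carry over. Pictures are saved under pics/ and viewed, at most 14 in all, crops included, and the job is handed in when it is done.

```bash
ls; mkdir -p pics; cat > h.py <<'E'
import numpy as np, cv2
from scipy.spatial.transform import Rotation as R
from bench import sensors, vision, r, models
def snap(cam,name):
    im,d=vision.camera(cam); cv2.imwrite(f'pics/{name}.png',im[:,:,::-1]); return im,d
def px2w(cam,u,v,z):
    "depth z along optical axis -> world"
    c=vision.get_calibration(cam);K=np.array(c['intrinsics']);k1=c['k1']
    p=cv2.undistortPoints(np.array([[[u,v]]],float),K,np.array([k1,0,0,0.]))[0,0]
    return R.from_quat(c['orientation']).apply(np.array([p[0],p[1],1])*z)+c['position']
def ray_plane(cam,u,v,h):
    "pixel -> world point at height h"
    c=vision.get_calibration(cam);o=np.array(c['position']);d=px2w(cam,u,v,1.)-o
    return o+d*(h-o[2])/d[2]
def w2px(cam,P):
    c=vision.get_calibration(cam);K=np.array(c['intrinsics'])
    q=R.from_quat(c['orientation']).inv().apply(np.array(P,float)-c['position']); a=q[:2]/q[2]; a=a*(1+c['k1']*(a@a))
    return K[:2,:2]@a+K[:2,2]
def shift(target,pos=None,rot=None):
    s=sensors.sense();pos=s['ee_pos'] if pos is None else pos
    rot=s['tcp_rot'] if rot is None else rot
    return 100*R.from_quat(rot).inv().apply(np.array(target)-pos)
E
python3 - <<'E'
from h import *
np.set_printoptions(precision=3,suppress=True)
s=sensors.sense();print(s)
for c in('side','top'):
    snap(c,c+'0');k=vision.get_calibration(c);print(c,k)
    for l in['cabinet','door_hinge','stay_pivot','stay_knob','pin_tip','hole_ajar','hole_wide','rack_knob','pan','gb0_mid','gb1_mid','gb2_mid','gb3_mid','tea_glass','saucer','sugar_bowl','jam_jar']:
        print(c,l,[(np.array(x['xyz']),round(x['p'],2)) for x in models.place_of(c,l)][:4])
E
```

```text
pics
{'clock': 0.0, 'joints': array([ 1.091,  0.159,  1.598, -0.   ,  1.386, -0.21 ]), 'joint_vel': array([-0.001, -0.001, -0.001, -0.001, -0.001,  0.001]), 'joint_torque': array([  0.   , -39.601, -33.143,  -0.   ,   0.009,  -0.   ]), 'ee_pos': array([0.153, 0.554, 0.238]), 'tcp_rot': array([ 0.134,  0.991, -0.001, -0.   ]), 'force': array([ 0.79 , -0.012,  0.593]), 'wrist_torque': array([-0.008,  0.037,  0.025]), 'finger_force': 0.0, 'finger_gap': 0.08538330899884979}
side {'intrinsics': array([[443.915,   0.   , 325.495],
       [  0.   , 443.915, 197.948],
       [  0.   ,   0.   ,   1.   ]]), 'k1': 0.03538943309239202, 'position': array([ 0.173, -0.789,  0.829]), 'orientation': array([ 0.879, -0.17 ,  0.076, -0.438])}
side cabinet []
side door_hinge [(array([ 0.744, -0.138,  0.167]), 0.9)]
side stay_pivot [(array([ 0.681, -0.094,  0.177]), 0.78), (array([ 0.746, -0.136,  0.167]), 0.47)]
side stay_knob [(array([ 0.557, -0.296,  0.19 ]), 0.56)]
side pin_tip [(array([ 0.624, -0.185,  0.189]), 0.54)]
side hole_ajar [(array([ 0.622, -0.182,  0.174]), 0.92), (array([0.473, 0.333, 0.  
[... 1723 characters left out ...]
 [(array([ 0.472,  0.335, -0.006]), 0.84)]
top gb0_mid [(array([0.529, 0.379, 0.027]), 0.86)]
top gb1_mid [(array([ 0.571, -0.077,  0.133]), 0.58)]
top gb2_mid [(array([0.514, 0.276, 0.028]), 0.85), (array([ 0.621, -0.185,  0.189]), 0.59)]
top gb3_mid [(array([0.407, 0.288, 0.026]), 0.61), (array([ 0.563, -0.293,  0.19 ]), 0.25)]
top tea_glass [(array([ 0.713,  0.332, -0.003]), 0.97), (array([ 0.599, -0.221,  0.173]), 0.35), (array([0.407, 0.051, 0.001]), 0.19)]
top saucer [(array([0.407, 0.052, 0.001]), 0.83), (array([0.271, 0.328, 0.001]), 0.45)]
top sugar_bowl [(array([0.679, 0.173, 0.001]), 0.96), (array([ 0.601, -0.22 ,  0.172]), 0.36)]
top jam_jar [(array([0.267, 0.325, 0.002]), 0.76)]
```

View pics/side0.png

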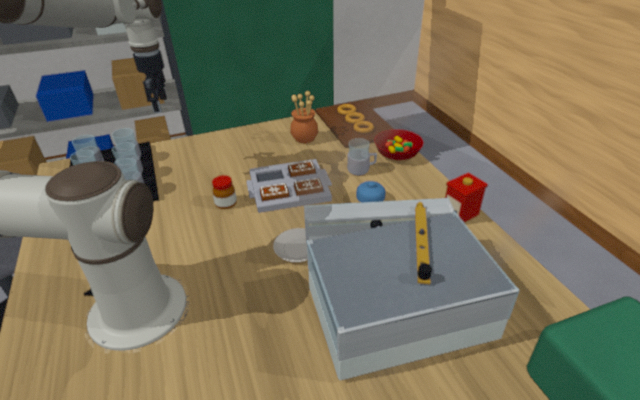

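View pics/top0.png

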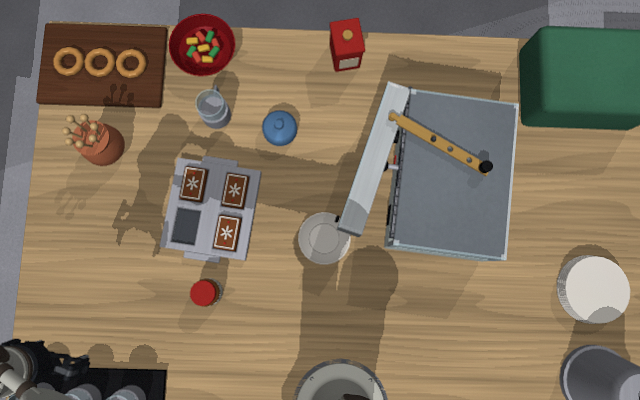

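Side view: three gingerbreads in the pan, around (302,168), (274,190) and (309,185); cavity (270,176) is empty. The stay runs from (421,208) to its knob at (425,271). Top view: the roof corners are near (519,103) and (506,260), the stay knob is at (486,167), and the saucer at (325,238) lies below the door's sweep.

```bash
python3 - <<'E'
from h import *
np.set_printoptions(precision=4,suppress=True)
for u,v in[(519,103),(506,260),(411,90),(388,246)]: print(ray_plane('top',u,v,.165))
im=cv2.imread('pics/top0.png')
# roof edges: grey mask right side
# gingerbread rects: brown
hsv=cv2.cvtColor(im,cv2.COLOR_BGR2HSV)
x0,y0,x1,y1=160,150,265,265
sub=hsv[y0:y1,x0:x1]
m=((sub[...,2]<130)&(sub[...,1]>90)).astype(np.uint8)
m=cv2.morphologyEx(m,cv2.MORPH_CLOSE,np.ones((9,9)))
for c in cv2.findContours(m,cv2.RETR_EXTERNAL,cv2.CHAIN_APPROX_NONE)[0]:
    if cv2.contourArea(c)<250: continue
    b=cv2.boxPoints(cv2.minAreaRect(c))+[x0,y0]
    w=np.array([ray_plane('top',*p,.038)[:2] for p in b]); e=[w[1]-w[0],w[2]-w[1]]
    print('gb',w.mean(0),[ (np.linalg.norm(k),np.degrees(np.arctan2(k[1],k[0]))) for k in e])
s=sensors.sense();rot=R.from_quat(s['tcp_rot'])
print(shift([.559,-.295,.30]), rot.as_matrix())
E
```

```text
[ 0.7204 -0.3852  0.165 ]
[ 0.3615 -0.3457  0.165 ]
[ 0.742  -0.1362  0.165 ]
[ 0.3847 -0.0865  0.165 ]
gb [0.4768 0.3265] [(np.float64(0.2576480767180009), np.float64(-88.10686438655726)), (np.float64(0.2817250965578496), np.float64(-177.40076104407459))]
[-61.7371 -71.0326  -6.0693] [[-0.9638  0.2665 -0.    ]
 [ 0.2665  0.9638 -0.    ]
 [ 0.     -0.     -1.    ]]
```

```bash
python3 - <<'E'
import cv2
im=cv2.imread('pics/top0.png')
a=cv2.resize(im[70:270,335:535],None,fx=3,fy=3,interpolation=cv2.INTER_CUBIC)
cv2.imwrite('pics/crop1.png',a)
E
```

```text
(no output)
```

View pics/crop1.png

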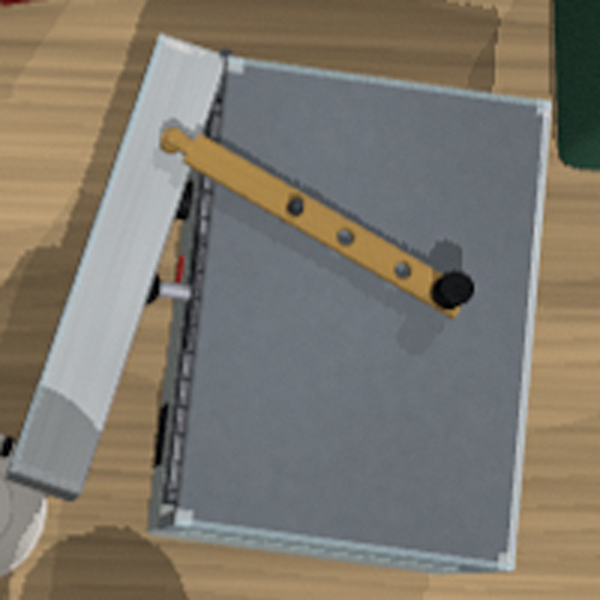

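Crop (3x, offset 335,70): the three holes show at (295,206), (346,237) and (402,270), with the first one on the pin. The knob is at (453,289). The bar's direction matches the networks (-120.5°).

```bash
python3 -m pendant '[[1,-3.43,-3.95,-1.5,0,0,0],[1,-3.43,-3.95,-1.5,0,0,0],[1,-3.43,-3.95,-1.5,0,0,0],[1,-3.43,-3.95,-1.5,0,0,0],[1,-3.43,-3.95,0,0,0,0],[1,-3.43,-3.95,0,0,0,0],[1,-3.43,-3.95,0,0,0,0],[1,-3.43,-3.95,0,0,0,0],[1,-3.43,-3.95,0,0,0,0],[1,-3.43,-3.95,0,0,0,0],[1,-3.43,-3.95,0,0,0,0],[1,-3.43,-3.95,0,0,0,0]]' 40
python3 -m pendant '[[0,-3.43,-3.95,0,0,0,0],[0,-3.43,-3.95,0,0,0,0],[0,-3.43,-3.95,0,0,0,0],[0,-3.43,-3.95,0,0,0,0],[0,-3.43,-3.95,0,0,0,0],[0,-3.43,-3.95,0,0,0,0],[0,0,0,0,0,0,10],[0,0,0,0,0,0,10],[0,0,0,0,0,0,10],[0,0,0,0,0,0,10],[0,0,0,0,0,0,10]]'
python3 -m pendant '[[0,0,0,0,0,0,10],[0,0,0,0,0,0,10],[0,0,0,0,0,0,10],[0,0,0,0,0,0,10],[0,0,0,0,0,0,10],[0,0,0,0,0,0,5],[0,0,0,0,0,0,0]]'
python3 - <<'E'
from h import *
np.set_printoptions(precision=4,suppress=True)
s=sensors.sense();M=R.from_quat(s['tcp_rot']).as_matrix();print(s['ee_pos'],M,s['joints'],s['finger_gap'],np.degrees(np.arctan2(M[1,1],M[0,1])))
print(shift([.559,-.295,.21]))
E
```

```text
clock: 3.3
ee_pos: [0.4242, -0.0142, 0.2996]
tcp_rot: [0.135, 0.991, 0.0, 0.001]
force: [1.2, 1.4, -0.5]
finger_gap: 0.0857
finger_force: 0.0
clock: 4.68
ee_pos: [0.5588, -0.2957, 0.2992]
tcp_rot: [0.543, 0.84, 0.0, -0.0]
force: [-0.4, -0.7, 0.8]
finger_gap: 0.0423
finger_force: 0.0
clock: 5.55
ee_pos: [0.5588, -0.2956, 0.2992]
tcp_rot: [0.868, 0.497, -0.0, -0.0]
force: [-0.5, 0.1, -0.7]
finger_gap: 0.0423
finger_force: 0.0
[ 0.5588 -0.2956  0.2992] [[ 0.506   0.8625 -0.0001]
 [ 0.8625 -0.506   0.0001]
 [ 0.     -0.0001 -1.    ]] [-0.6774  0.2746  1.3444 -0.      1.5228 -0.1468] 0.0423172284048817 -30.40104754266099
[ 0.0652 -0.0155  8.9229]
```

```bash
python3 -m pendant '[[0,0,0,3,0,0,0],[0,0,0,3,0,0,0],[0,0,0,2,0,0,0],[0,0,0,1.5,0,0,0],[0,0,0,1,0,0,0],[0,0,0,0.9,0,0,0],[-1,0,0,0,0,0,0],[-1,0,0,0,0,0,0],[-1,0,0,0,0,0,0],[-1,0,0,0,0,0,0],[-1,0,0,0,0,0,0]]' 40
```

```text
clock: 6.92
ee_pos: [0.5589, -0.2957, 0.1855]
tcp_rot: [0.868, 0.497, 0.0, 0.0]
force: [0.8, -0.1, -1.3]
finger_gap: 0.0248
finger_force: 39.2
```

```bash
python3 -m pendant '[[-1,0.08,0,-1.25,0,-3.1,0],[-1,0.08,0,-1.25,0,-3.1,0],[-1,0.08,0,-1.25,0,-3.1,0],[-1,0.08,0,-1.25,0,-3.1,0],[-1,0.08,0,-1.25,0,-3.1,0],[-1,0,0,0,0,0,0]]'
cat > knob.py <<'E'
# plan from lifted pose to lifted pose above hole k: prints per-row tool shifts
from h import *
import sys
np.set_printoptions(precision=3,suppress=True)
def plan(P,H,d,n,a=None):
    P=np.array(P);H=np.array(H)
    v=P-H;L=np.linalg.norm(v);b=np.arctan2(v[1],v[0])-np.arccos((L*L+.082**2-d*d)/(2*L*.082))
    V=H+.082*np.array([np.cos(b),np.sin(b)]);u=(P-V)/np.linalg.norm(P-V)
    s=sensors.sense();M=R.from_quat(s['tcp_rot'])
    if a is None: a=np.arccos(-M.as_matrix()[2,2])
    # TCP rel. pivot at lift a, tool z=0.0085 below... (tcp 0.2325 out, 8.5mm above pivot level)
    rad=.2325*np.cos(a)-.0085*np.sin(a); z=.177+.2325*np.sin(a)+.0085*np.cos(a)
    T=np.r_[V+u*rad,z]
    x=np.r_[-u*np.cos(a),np.sin(a)*-1]; y=np.r_[x[1],-x[0],0]; y/=np.linalg.norm(y); 
    Mt=R.from_matrix(np.c_[x,y,np.cross(x,y)])
    dR=(M.inv()*Mt).as_rotvec()/n
    print('lift',a,'target',T,'pivot',V,'bar dir deg',np.degrees(np.arctan2(u[1],u[0])),'now',s['ee_pos'])
    cur=M
    for i in range(n):
        print((cur.inv().apply((T-s['ee_pos'])/n)*100).round(2),np.degrees(dR).round(2)); cur=cur*R.from_rotvec(dR)
E
python3 - <<'E'
from knob import *
s=sensors.sense();print(s['ee_pos'],R.from_quat(s['tcp_rot']).as_matrix(),s['force'],s['finger_gap'])
plan((.624,-.185),(.744,-.137),.196,10)
for c in('top','side'):
    snap(c,c+'1')
    for l in['pin_tip','hole_wide','hole_ajar','stay_pivot','door_hinge']: print(c,l,[(np.array(x['xyz']),round(x['p'],2)) for x in models.place_of(c,l)][:2])
E
```

```text
clock: 7.68
ee_pos: [0.5651, -0.2857, 0.2474]
tcp_rot: [0.86, 0.493, -0.116, 0.067]
force: [0.5, 1.1, -1.8]
finger_gap: 0.0246
finger_force: 39.3
[ 0.565 -0.286  0.247] [[ 0.487  0.863 -0.134]
 [ 0.831 -0.505 -0.231]
 [-0.267  0.001 -0.964]] [ 0.488  1.124 -1.779] 0.02463124497627311
lift 0.2698925746844221 target [ 0.604 -0.201  0.247] pivot [ 0.776 -0.062] bar dir deg -140.99144044956168 now [ 0.565 -0.286  0.247]
[ 0.89 -0.09 -0.24] [ 0.56 -0.    1.99]
[ 0.89 -0.13 -0.24] [ 0.56 -0.    1.99]
[ 0.88 -0.16 -0.24] [ 0.56 -0.    1.99]
[ 0.88 -0.19 -0.24] [ 0.56 -0.    1.99]
[ 0.87 -0.22 -0.24] [ 0.56 -0.    1.99]
[ 0.86 -0.26 -0.24] [ 0.56 -0.    1.99]
[ 0.85 -0.29 -0.23] [ 0.56 -0.    1.99]
[ 0.84 -0.32 -0.23] [ 0.56 -0.    1.99]
[ 0.83 -0.35 -0.23] [ 0.56 -0.    1.99]
[ 0.82 -0.38 -0.22] [ 0.56 -0.    1.99]
top pin_tip [(array([ 0.621, -0.183,  0.191]), 0.49)]
top hole_wide [(array([ 0.712,  0.332, -0.002]), 0.65)]
top hole_ajar [(array([ 0.626, -0.18 ,  0.199]), 0.81), (array([0.677, 0.168, 0.004]), 0.47)]
top stay_pivot [(array([ 0.67 , -0.091,  0.178]), 0.78)]
top door_hinge [(array([ 0.746, -0.137,  0.163]), 0.64), (array([ 0.623, -0.186,  0.188]), 0.4)]
side pin_tip []
side hole_wide [(array([ 0.582, -0.258,  0.227]), 0.88)]
side hole_ajar [(array([ 0.624, -0.181,  0.2  ]), 0.85), (array([ 0.472,  0.33 , -0.001]), 0.24)]
side stay_pivot [(array([ 0.561, -0.282,  0.251]), 0.35)]
side door_hinge []
```

```bash
python3 -m pendant '[[-1,0.89,-0.09,-0.24,0.56,0,2],[-1,0.89,-0.13,-0.24,0.56,0,2],[-1,0.88,-0.16,-0.24,0.56,0,2],[-1,0.88,-0.19,-0.24,0.56,0,2],[-1,0.87,-0.22,-0.24,0.56,0,2],[-1,0.86,-0.26,-0.24,0.56,0,2],[-1,0.85,-0.29,-0.23,0.56,0,2],[-1,0.84,-0.32,-0.23,0.56,0,2],[-1,0.83,-0.35,-0.23,0.56,0,2],[-1,0.82,-0.38,-0.22,0.56,0,2],[-1,0,0,0,0,0,0],[-1,0,0,0,0,0,0]]'
python3 - <<'E'
from knob import *
s=sensors.sense();print(s['ee_pos'],R.from_quat(s['tcp_rot']).as_matrix(),s['force'],s['finger_gap'])
for c in('top','side'):
    snap(c,c+'2')
    for l in['pin_tip','hole_wide','hole_drying','stay_pivot','door_hinge','stay_knob']: print(c,l,[(np.array(x['xyz']),round(x['p'],2)) for x in models.place_of(c,l)][:2])
E
```

```text
clock: 9.78
ee_pos: [0.6039, -0.2012, 0.2457]
tcp_rot: [0.935, 0.33, -0.127, 0.044]
force: [0.7, 2.2, -3.8]
finger_gap: 0.0247
finger_force: 39.5
[ 0.604 -0.201  0.246] [[ 0.75   0.627 -0.208]
 [ 0.605 -0.779 -0.165]
 [-0.265 -0.002 -0.964]] [ 0.697  2.185 -3.813] 0.02468506907419159
top pin_tip [(array([ 0.474,  0.338, -0.004]), 0.42)]
top hole_wide []
top hole_drying []
top stay_pivot [(array([ 0.772, -0.057,  0.179]), 0.94)]
top door_hinge [(array([ 0.744, -0.137,  0.164]), 0.98)]
top stay_knob [(array([ 0.7  , -0.123,  0.202]), 0.32)]
side pin_tip [(array([ 0.625, -0.184,  0.188]), 0.65), (array([ 0.682,  0.17 , -0.004]), 0.48)]
side hole_wide [(array([ 0.632, -0.179,  0.224]), 0.79)]
side hole_drying [(array([ 0.665, -0.147,  0.214]), 0.63)]
side stay_pivot [(array([ 0.773, -0.06 ,  0.178]), 0.75)]
side door_hinge [(array([ 0.743, -0.137,  0.168]), 0.84)]
side stay_knob [(array([ 0.603, -0.198,  0.249]), 0.54), (array([ 0.718,  0.338, -0.001]), 0.34)]
```

View pics/side2.png

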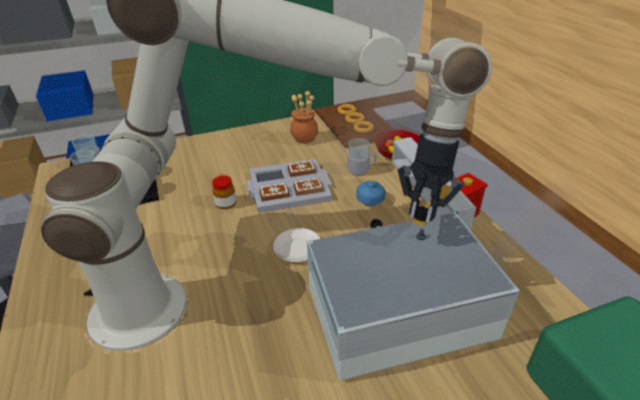

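Side view: the gripper holds the knob near (425,215), the stay is lifted with its end hole above the pin (421,238), and the door stands open at right. Lowering now.

```bash
python3 -m pendant '[[-1,-0.01,0,1.25,0,3.1,0],[-1,-0.01,0,1.25,0,3.1,0],[-1,-0.01,0,1.25,0,3.1,0],[-1,0,0,0.62,0,1.5,0],[-1,0,0,0.62,0,1.5,0],[-1,0,0,0,0,0,0]]'
```

```text
clock: 11.22
ee_pos: [0.5954, -0.2086, 0.1974]
tcp_rot: [0.943, 0.331, -0.027, 0.009]
force: [-2.2, -0.3, -2.5]
finger_gap: 0.0248
finger_force: 39.6
```

```bash
python3 -m pendant '[[-1,0,0,0.6,0,1.5,0],[-1,0,0,0.6,0,1.6,0],[-1,0,0,0,0,0,0]]'
python3 -m pendant '[[0,0,0,0,0,0,0],[0,0,0,0,0,0,0],[0,0,0,0,0,0,0],[0,0,0,-1,0,0,0],[0,0,0,-3,0,0,0],[0,0,0,-4,0,0,0],[0,0,0,-4,0,0,0]]'
python3 - <<'E'
from knob import *
for c in('top','side'):
    snap(c,c+'3')
    for l in['pin_tip','hole_wide','stay_pivot','stay_knob','rack_knob']: print(c,l,[(np.array(x['xyz']),round(x['p'],2)) for x in models.place_of(c,l)][:2])
E
```

```text
clock: 11.6
ee_pos: [0.5949, -0.2087, 0.1851]
tcp_rot: [0.943, 0.331, -0.001, -0.0]
force: [-3.6, -1.7, -1.7]
finger_gap: 0.0247
finger_force: 39.6
clock: 12.48
ee_pos: [0.5957, -0.2082, 0.3077]
tcp_rot: [0.943, 0.332, -0.001, 0.0]
force: [0.1, 0.4, 0.0]
finger_gap: 0.043
finger_force: 0.0
top pin_tip [(array([ 0.619, -0.185,  0.19 ]), 0.47)]
top hole_wide [(array([ 0.629, -0.183,  0.172]), 0.96)]
top stay_pivot [(array([ 0.773, -0.06 ,  0.176]), 0.65), (array([ 0.698, -0.128,  0.174]), 0.32)]
top stay_knob [(array([ 0.597, -0.204,  0.192]), 0.94), (array([ 0.631, -0.185,  0.17 ]), 0.67)]
top rack_knob [(array([ 0.566, -0.079,  0.135]), 0.56)]
side pin_tip []
side hole_wide [(array([ 0.628, -0.182,  0.176]), 0.92)]
side stay_pivot [(array([ 0.78 , -0.061,  0.178]), 0.56)]
side stay_knob [(array([ 0.595, -0.208,  0.193]), 0.64)]
side rack_knob [(array([ 0.568, -0.079,  0.136]), 0.52)]
```

View pics/top3.png

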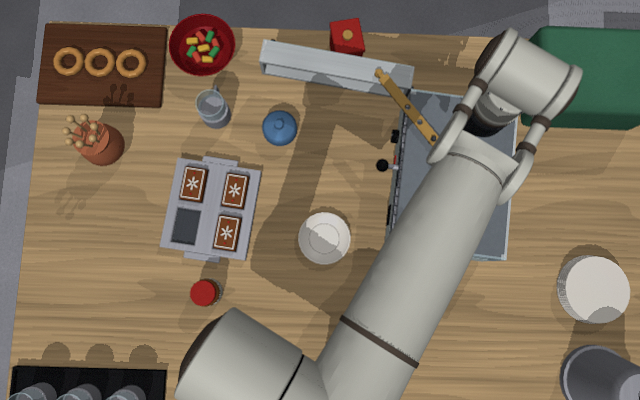

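Top view: the door stands wide open along the top (265,50)–(410,80), the stay runs from (380,73) to its end at (437,140) over the pin, and the rack knob is free at (382,165). Next is the rack.

```bash
cat > go.py <<'E'
from h import *
np.set_printoptions(precision=3,suppress=True)
def frame(ydeg,lean=0,leandir=None):
    "tool frame: y horizontal at azimuth ydeg; z down, tilted by lean deg so that the body leans toward leandir deg azimuth"
    y=np.r_[np.cos(np.radians(ydeg)),np.sin(np.radians(ydeg)),0]
    z=np.r_[0,0,-1.]
    if lean: l=np.radians(leandir);z=-np.sin(np.radians(lean))*np.r_[np.cos(l),np.sin(l),0]+np.cos(np.radians(lean))*z
    x=np.cross(y,z);return R.from_matrix(np.c_[x,y,z])
def plan(T,Mt,n,start=None,show=True):
    s=sensors.sense();p,M=start or (s['ee_pos'],R.from_quat(s['tcp_rot']))
    dR=(M.inv()*Mt).as_rotvec()/n;cur=M;T=np.array(T)
    print('from',p,'to',T,n,'rows')
    for i in range(n):
        a=(cur.inv().apply((T-p)/n)*100).round(2);b=np.degrees(dR).round(1)
        if i in(0,n-1) or np.linalg.norm(b)>.3: print(*a,*b,sep=',')
        cur=cur*R.from_rotvec(dR)
    return T,Mt
E
python3 - <<'E'
from go import *
yaw=-7; F=frame(yaw,30,yaw+90); z=F.as_matrix()[:,2]; ball=np.array([.567,-.079,.135])
a=plan(ball-.09*z+[0,0,.02],F,8)
plan(ball+.009*z,F,6,a)
E
```

```text
from [ 0.595 -0.208  0.305] to [ 0.572 -0.034  0.233] 8 rows
1.14,-1.87,0.9,-1.5,-3.5,-5.4
1.36,-1.78,0.78,-1.5,-3.5,-5.4
1.57,-1.66,0.64,-1.5,-3.5,-5.4
1.75,-1.51,0.5,-1.5,-3.5,-5.4
1.91,-1.35,0.35,-1.5,-3.5,-5.4
2.05,-1.17,0.19,-1.5,-3.5,-5.4
2.16,-0.98,0.03,-1.5,-3.5,-5.4
2.24,-0.77,-0.13,-1.5,-3.5,-5.4
from [ 0.572 -0.034  0.233] to [ 0.566 -0.083  0.127] 6 rows
0.17,-0.0,1.94,0.0,0.0,0.0
0.17,-0.0,1.94,0.0,0.0,0.0
```

```bash
python3 -m pendant '[[0.1,1.14,-1.87,0.9,-1.5,-3.5,-5.4],[0.1,1.36,-1.78,0.78,-1.5,-3.5,-5.4],[0.1,1.57,-1.66,0.64,-1.5,-3.5,-5.4],[0.1,1.75,-1.51,0.5,-1.5,-3.5,-5.4],[0.1,1.91,-1.35,0.35,-1.5,-3.5,-5.4],[0.1,2.05,-1.17,0.19,-1.5,-3.5,-5.4],[0.1,2.16,-0.98,0.03,-1.5,-3.5,-5.4],[0.1,2.24,-0.77,-0.13,-1.5,-3.5,-5.4],[0.1,0,0,0,0,0,0]]'
python3 - <<'E'
from go import *
yaw=-7; F=frame(yaw,30,yaw+90); z=F.as_matrix()[:,2]; ball=np.array([.567,-.079,.135])
s=sensors.sense();print(s['joints'],s['ee_pos'])
plan(ball+.009*z,F,6)
E
```

```text
clock: 14.2
ee_pos: [0.5717, -0.0323, 0.2318]
tcp_rot: [0.722, 0.642, -0.191, 0.172]
force: [-0.0, -0.8, 0.4]
finger_gap: 0.0469
finger_force: 0.0
[-0.009  0.257  1.577 -0.526  1.392  0.226] [ 0.572 -0.032  0.232]
from [ 0.572 -0.032  0.232] to [ 0.566 -0.083  0.127] 6 rows
0.12,0.01,1.94,0.1,-0.0,0.0
0.13,0.01,1.94,0.1,-0.0,0.0
```

```bash
python3 -m pendant '[[0.1,0.12,0,1.94,0,0,0],[0.1,0.12,0,1.94,0,0,0],[0.1,0.12,0,1.94,0,0,0],[0.1,0.12,0,1.94,0,0,0],[0.1,0.12,0,1.94,0,0,0],[0.1,0.12,0,1.94,0,0,0],[-1,0,0,0,0,0,0],[-1,0,0,0,0,0,0],[-1,0,0,0,0,0,0],[-1,0,0,0,0,0,0]]' 40
```

```text
clock: 15.45
ee_pos: [0.5685, -0.0851, 0.1275]
tcp_rot: [0.724, 0.641, -0.188, 0.173]
force: [8.8, -2.7, -12.6]
finger_gap: 0.0279
finger_force: 40.2
```

```bash
python3 -m pendant '[[-1,0.5,0,-0.3,0,0,0],[-1,1.3,0,-0.75,0,0,0],[-1,1.3,0,-0.75,0,0,0],[-1,1.3,0,-0.75,0,0,0],[-1,1.3,0,-0.75,0,0,0],[-1,1.3,0,-0.75,0,0,0],[-1,1.3,0,-0.75,0,0,0],[-1,1.3,0,-0.75,0,0,0],[-1,1.3,0,-0.75,0,0,0],[-1,1.3,0,-0.75,0,0,0],[-1,1.3,0,-0.75,0,0,0],[-1,0,0,0,0,0,0]]' 50
```

```text
clock: 16.95
ee_pos: [0.5852, 0.0711, 0.1276]
tcp_rot: [0.723, 0.641, -0.189, 0.172]
force: [4.3, 2.6, -21.0]
finger_gap: 0.0272
finger_force: 50.5
```

```bash
python3 -m pendant '[[-1,0.1,0,0.15,0,0,0],[-1,1.3,0,-0.75,0,0,0],[-1,1.3,0,-0.75,0,0,0],[-1,1.3,0,-0.75,0,0,0],[-1,1.2,0,-0.7,0,0,0],[-1,0,0,0,0,0,0]]' 40
```

```text
clock: 17.7
ee_pos: [0.5909, 0.124, 0.1283]
tcp_rot: [0.723, 0.639, -0.196, 0.174]
force: [-7.6, -17.9, -12.1]
finger_gap: 0.0274
finger_force: 47.6
```

```bash
python3 -m pendant '[[0.1,0,0,0,0,0,0],[0.1,0,0,0,0,0,0],[0.1,0,0,0,0,0,0],[0.1,0,0,-2,0,0,0],[0.1,0,0,-3,0,0,0],[0.1,0,0,-4,0,0,0],[1,0,0,-4,0,0,0],[1,-1,0,-4,0,0,0],[1,-2,0,-4,0,0,0],[1,-2,0,-4,0,0,0]]' 40
python3 - <<'E'
from go import *
for c in('top','side'):
    snap(c,c+'4')
    for l in['rack_knob','rack_deck','hole_wide','pan','gb0_mid','gb1_mid','gb2_mid','gb3_mid']: print(c,l,[(np.array(x['xyz']),round(x['p'],2)) for x in models.place_of(c,l)][:3])
E
```

```text
clock: 18.95
ee_pos: [0.6006, 0.2091, 0.3734]
tcp_rot: [0.724, 0.641, -0.189, 0.174]
force: [0.3, -0.2, 0.2]
finger_gap: 0.0853
finger_force: 0.0
top rack_knob [(array([0.591, 0.129, 0.137]), 0.89)]
top rack_deck [(array([ 0.572, -0.012,  0.117]), 0.83)]
top hole_wide [(array([ 0.629, -0.185,  0.173]), 0.68), (array([ 0.716,  0.332, -0.   ]), 0.56)]
top pan [(array([ 0.475,  0.335, -0.005]), 0.94), (array([ 0.746, -0.14 ,  0.163]), 0.68)]
top gb0_mid [(array([0.53 , 0.383, 0.027]), 0.6)]
top gb1_mid []
top gb2_mid [(array([0.516, 0.276, 0.028]), 0.94)]
top gb3_mid [(array([0.41 , 0.288, 0.027]), 0.55)]
side rack_knob [(array([0.589, 0.128, 0.138]), 0.83), (array([ 0.746, -0.139,  0.167]), 0.65)]
side rack_deck [(array([ 0.579, -0.014,  0.12 ]), 0.93), (array([ 0.698, -0.124,  0.177]), 0.74)]
side hole_wide [(array([ 0.626, -0.182,  0.173]), 0.8)]
side pan [(array([0.469, 0.333, 0.   ]), 0.95)]
side gb0_mid [(array([ 0.747, -0.138,  0.169]), 0.7), (array([0.529, 0.379, 0.028]), 0.54), (array([ 0.663, -0.15 ,  0.176]), 0.32)]
side gb1_mid []
side gb2_mid [(array([0.518, 0.276, 0.023]), 0.57)]
side gb3_mid [(array([0.406, 0.286, 0.027]), 0.75), (array([0.59 , 0.129, 0.135]), 0.7)]
```

View pics/top4.png

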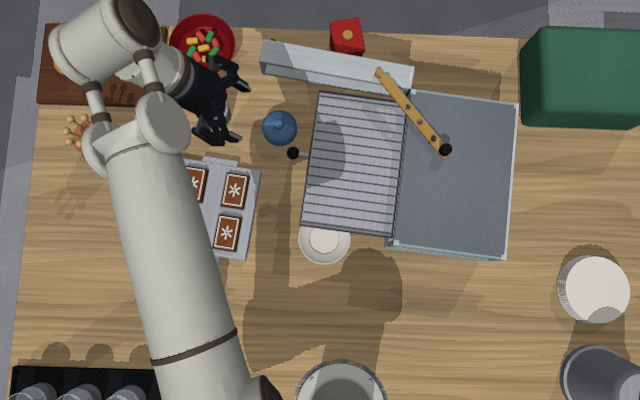

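Top view: the rack is fully out (deck 305–405 x 92–235, knob at (293,153)) and the stay is still hung. The gingerbreads are still in the pan at about (195,182), (235,190) and (228,232).

```bash
python3 - <<'E'
from go import *
F=frame(83.5)
a=plan([.517,.276,.15],F,11)
plan([.517,.276,.033],F,6,a)
E
```

```text
from [0.601 0.208 0.37 ] to [0.517 0.276 0.15 ] 11 rows
1.44,-0.85,1.47,-2.1,2.1,-8.0
1.5,-0.69,1.5,-2.1,2.1,-8.0
1.53,-0.54,1.53,-2.1,2.1,-8.0
1.53,-0.38,1.57,-2.1,2.1,-8.0
1.51,-0.23,1.62,-2.1,2.1,-8.0
1.47,-0.08,1.67,-2.1,2.1,-8.0
1.41,0.06,1.72,-2.1,2.1,-8.0
1.33,0.19,1.78,-2.1,2.1,-8.0
1.22,0.3,1.84,-2.1,2.1,-8.0
1.11,0.4,1.89,-2.1,2.1,-8.0
0.97,0.47,1.95,-2.1,2.1,-8.0
from [0.517 0.276 0.15 ] to [0.517 0.276 0.033] 6 rows
0.0,0.0,1.95,0.0,0.0,0.0
0.0,0.0,1.95,0.0,0.0,0.0
```

```bash
python3 -m pendant '[[1,1.44,-0.85,1.47,-2.1,2.1,-8],[1,1.5,-0.69,1.5,-2.1,2.1,-8],[1,1.53,-0.54,1.53,-2.1,2.1,-8],[1,1.53,-0.38,1.57,-2.1,2.1,-8],[1,1.51,-0.23,1.62,-2.1,2.1,-8],[1,1.47,-0.08,1.67,-2.1,2.1,-8],[1,1.41,0.06,1.72,-2.1,2.1,-8],[1,1.33,0.19,1.78,-2.1,2.1,-8],[1,1.22,0.3,1.84,-2.1,2.1,-8],[1,1.11,0.4,1.89,-2.1,2.1,-8],[1,0.97,0.47,1.95,-2.1,2.1,-8],[1,0,0,0,0,0,0]]' 40
python3 - <<'E'
from go import *
s=sensors.sense();print(s['joints'])
plan([.517,.276,.035],frame(83.5),6)
im,d=snap('top','top5')
print([(np.array(x['xyz']),round(x['p'],2)) for x in models.place_of('top','gb2_mid')][:2])
print([(np.array(x['xyz']),round(x['p'],2)) for x in models.place_of('top','gb0_mid')][:2])
E
```

```text
clock: 21.35
ee_pos: [0.5163, 0.2745, 0.1481]
tcp_rot: [0.06, 0.998, -0.004, 0.002]
force: [0.4, 0.4, 0.6]
finger_gap: 0.0855
finger_force: 0.0
[ 0.286  0.268  1.656 -0.009  1.217 -1.162]
from [0.516 0.275 0.148] to [0.517 0.276 0.035] 6 rows
-0.0,0.04,1.88,-0.1,0.0,-0.1
-0.01,0.03,1.88,-0.1,0.0,-0.1
[(array([0.516, 0.278, 0.027]), 0.43), (array([ 0.697, -0.127,  0.176]), 0.24)]
[(array([0.533, 0.383, 0.028]), 0.86)]
```

```bash
python3 -m pendant '[[1,0,0.04,1.9,0,0,-0.1],[1,0,0.04,1.9,0,0,-0.1],[1,0,0.04,1.9,0,0,-0.1],[1,0,0.04,1.9,0,0,-0.1],[1,0,0.04,1.9,0,0,-0.1],[1,0,0.04,1.9,0,0,0],[-1,0,0,0,0,0,0],[-1,0,0,0,0,0,0],[-1,0,0,0,0,0,0],[-1,0,0,0,0,0,0],[-1,0,0,0,0,0,0]]' 40
```

```text
clock: 22.88
ee_pos: [0.5187, 0.2766, 0.0362]
tcp_rot: [0.054, 0.999, -0.003, 0.003]
force: [-2.4, -5.1, 3.0]
finger_gap: 0.0542
finger_force: 42.8
```

```bash
python3 -m pendant '[[-1,0,0,-1,0,0,0],[-1,0,0,-2,0,0,0],[-1,0,0,-4,0,0,0],[-1,0,0,-5,0,0,0],[-1,0,0,-5,0,0,0],[-1,0,0,-3,0,0,0],[-1,0,0,0,0,0,0]]' 50
python3 - <<'E'
from go import *
s=sensors.sense();print(s['finger_gap'],s['finger_force'])
F=frame(-6)
a=plan([.471,-.002,.235],F,11)
plan([.471,-.002,.144],F,6,a)
E
```

```text
clock: 23.75
ee_pos: [0.5192, 0.2795, 0.2407]
tcp_rot: [0.054, 0.999, -0.001, 0.007]
force: [-0.6, 0.8, -1.4]
finger_gap: 0.0543
finger_force: 53.5
0.054273736633371275 53.51734399795532
from [0.519 0.28  0.241] to [ 0.471 -0.002  0.235] 11 rows
0.16,-2.59,0.05,0.1,0.1,8.2
-0.21,-2.59,0.05,0.1,0.1,8.2
-0.57,-2.53,0.06,0.1,0.1,8.2
-0.93,-2.42,0.06,0.1,0.1,8.2
-1.26,-2.27,0.06,0.1,0.1,8.2
-1.57,-2.07,0.06,0.1,0.1,8.2
-1.85,-1.82,0.06,0.1,0.1,8.2
-2.09,-1.54,0.06,0.1,0.1,8.2
-2.29,-1.23,0.06,0.1,0.1,8.2
-2.44,-0.89,0.06,0.1,0.1,8.2
-2.54,-0.53,0.05,0.1,0.1,8.2
from [ 0.471 -0.002  0.235] to [ 0.471 -0.002  0.144] 6 rows
0.0,0.0,1.52,0.0,0.0,0.0
0.0,0.0,1.52,0.0,0.0,0.0
```

```bash
python3 -m pendant '[[-1,0.16,-2.59,0.05,0.1,0.1,8.2],[-1,-0.21,-2.59,0.05,0.1,0.1,8.2],[-1,-0.57,-2.53,0.06,0.1,0.1,8.2],[-1,-0.93,-2.42,0.06,0.1,0.1,8.2],[-1,-1.26,-2.27,0.06,0.1,0.1,8.2],[-1,-1.57,-2.07,0.06,0.1,0.1,8.2],[-1,-1.85,-1.82,0.06,0.1,0.1,8.2],[-1,-2.09,-1.54,0.06,0.1,0.1,8.2],[-1,-2.29,-1.23,0.06,0.1,0.1,8.2],[-1,-2.44,-0.89,0.06,0.1,0.1,8.2],[-1,-2.54,-0.53,0.05,0.1,0.1,8.2],[-1,0,0,0,0,0,0]]'
python3 - <<'E'
from go import *
s=sensors.sense();print(s['finger_gap'],s['finger_force'])
plan([.471,-.002,.144],frame(-6),6)
for c in ('side',):
    snap(c,c+'6')
    for l in ['gb2_mid','rack_deck','rack_knob']: print(l,[(np.array(x['xyz']),round(x['p'],2)) for x in models.place_of(c,l)][:3])
E
```

```text
clock: 25.25
ee_pos: [0.4672, -0.0038, 0.2308]
tcp_rot: [0.746, 0.666, -0.008, -0.006]
force: [0.3, 0.7, -0.2]
finger_gap: 0.054
finger_force: 53.5
0.05401240403854897 53.50880742073059
from [ 0.467 -0.004  0.231] to [ 0.471 -0.002  0.144] 6 rows
0.04,0.09,1.44,-0.2,0.0,-0.1
0.04,0.06,1.45,-0.2,0.0,-0.1
gb2_mid [(array([0.465, 0.001, 0.217]), 0.72)]
rack_deck [(array([ 0.58 , -0.013,  0.117]), 0.72)]
rack_knob [(array([0.591, 0.131, 0.134]), 0.68), (array([0.529, 0.382, 0.027]), 0.51)]
```

View pics/side6.png

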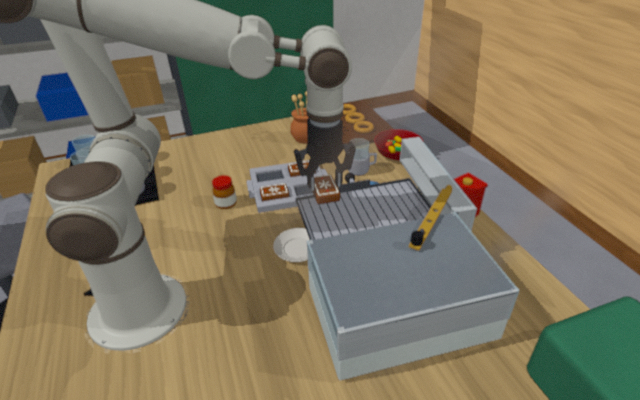

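Side view: the gingerbread is held level at (325,190), just in front of the rack deck (300–460 x 185–235). The other two are still in the pan.

```bash
python3 -m pendant '[[-1,0.04,0.08,1.45,-0.2,0,-0.1],[-1,0.04,0.08,1.45,-0.2,0,-0.1],[-1,0.04,0.08,1.45,-0.2,0,-0.1],[-1,0.04,0.08,1.45,-0.2,0,-0.1],[-1,0.04,0.08,1.45,-0.2,0,-0.1],[-1,0.04,0.08,1.3,-0.2,0,-0.1],[-1,0,0,0,0,0,0]]'
```

```text
clock: 26.32
ee_pos: [0.4713, -0.0014, 0.1451]
tcp_rot: [0.742, 0.67, -0.002, 0.002]
force: [-0.8, -0.1, -1.4]
finger_gap: 0.0544
finger_force: 53.5
```

```bash
python3 -m pendant '[[-1,0,0,0.12,0,0,0],[-1,0,0,0,0,0,0],[0.6,0,0,0,0,0,0],[0.6,0,0,0,0,0,0],[0.6,0,0,0,0,0,0],[0.6,0,0,-2,0,0,0],[0.6,0,0,-4,0,0,0],[0.6,0,0,-4,0,0,0]]'
python3 - <<'E'
from go import *
print(sensors.sense()['force'])
F=frame(83.5)
plan([.409,.287,.15],F,11)
for c in ('side','top'):
    snap(c,c+'7')
    for l in ['gb2_mid','gb3_mid']: print(c,l,[(np.array(x['xyz']),round(x['p'],2)) for x in models.place_of(c,l)][:3])
E
```

```text
clock: 27.32
ee_pos: [0.4716, -0.001, 0.2462]
tcp_rot: [0.742, 0.67, -0.001, 0.003]
force: [-0.1, 0.3, -0.5]
finger_gap: 0.0681
finger_force: 0.0
[-0.104  0.271 -0.521]
from [ 0.472 -0.001  0.246] to [0.409 0.287 0.15 ] 11 rows
2.55,-0.83,0.86,-0.0,0.0,-8.1
2.64,-0.47,0.86,-0.0,0.0,-8.1
2.68,-0.09,0.86,-0.0,0.0,-8.1
2.67,0.29,0.86,-0.0,0.0,-8.1
2.6,0.67,0.86,-0.0,0.0,-8.1
2.48,1.03,0.87,-0.0,0.0,-8.1
2.31,1.37,0.87,-0.0,0.0,-8.1
2.09,1.68,0.87,-0.0,0.0,-8.1
1.83,1.96,0.87,-0.0,0.0,-8.1
1.54,2.19,0.87,-0.0,0.0,-8.1
1.21,2.39,0.87,-0.0,0.0,-8.1
side gb2_mid [(array([ 0.473, -0.001,  0.126]), 0.75)]
side gb3_mid [(array([0.411, 0.287, 0.03 ]), 0.57)]
top gb2_mid [(array([ 0.474, -0.   ,  0.131]), 0.74), (array([ 0.699, -0.127,  0.176]), 0.28)]
top gb3_mid [(array([0.409, 0.286, 0.025]), 0.83), (array([0.591, 0.127, 0.137]), 0.5)]
```

```bash
python3 -m pendant '[[1,2.55,-0.83,0.86,0,0,-8.1],[1,2.64,-0.47,0.86,0,0,-8.1],[1,2.68,-0.09,0.86,0,0,-8.1],[1,2.67,0.29,0.86,0,0,-8.1],[1,2.6,0.67,0.86,0,0,-8.1],[1,2.48,1.03,0.87,0,0,-8.1],[1,2.31,1.37,0.87,0,0,-8.1],[1,2.09,1.68,0.87,0,0,-8.1],[1,1.83,1.96,0.87,0,0,-8.1],[1,1.54,2.19,0.87,0,0,-8.1],[1,1.21,2.39,0.87,0,0,-8.1],[1,0,0,0,0,0,0]]' 40
python3 - <<'E'
from go import *
plan([.410,.287,.035],frame(83.5),6)
snap('side','side8')
print([(np.array(x['xyz']),round(x['p'],2)) for x in models.place_of('side','gb3_mid')][:2])
E
```

```text
clock: 29.12
ee_pos: [0.4079, 0.2872, 0.1459]
tcp_rot: [0.058, 0.998, -0.004, -0.001]
force: [-0.3, -0.4, -0.5]
finger_gap: 0.0851
finger_force: 0.0
from [0.408 0.287 0.146] to [0.41  0.287 0.035] 6 rows
-0.04,0.01,1.85,-0.1,-0.0,-0.0
-0.04,0.0,1.85,-0.1,-0.0,-0.0
[(array([0.407, 0.288, 0.029]), 0.72)]
```

```bash
python3 -m pendant '[[1,-0.02,0.01,1.85,-0.1,0,0],[1,-0.02,0.01,1.85,-0.1,0,0],[1,-0.02,0.01,1.85,-0.1,0,0],[1,-0.02,0.01,1.85,-0.1,0,0],[1,-0.02,0.01,1.85,-0.1,0,0],[1,-0.02,0.01,1.85,0,0,0],[-1,0,0,0,0,0,0],[-1,0,0,0,0,0,0],[-1,0,0,0,0,0,0],[-1,0,0,0,0,0,0],[-1,0,0,0,0,0,0]]' 40
python3 -m pendant '[[-1,0,0,-1,0,0,0],[-1,0,0,-2,0,0,0],[-1,0,0,-4,0,0,0],[-1,0,0,-5,0,0,0],[-1,0,0,-5,0,0,0],[-1,0,0,-3,0,0,0],[-1,0,0,0,0,0,0]]' 50
python3 - <<'E'
from go import *
s=sensors.sense();print(s['finger_gap'],s['finger_force'])
F=frame(-6)
plan([.561,-.011,.235],F,12)
E
```

```text
clock: 30.6
ee_pos: [0.4126, 0.2874, 0.0383]
tcp_rot: [0.059, 0.998, 0.002, 0.003]
force: [-0.2, -0.2, 5.3]
finger_gap: 0.0543
finger_force: 43.0
clock: 31.48
ee_pos: [0.4117, 0.2867, 0.2397]
tcp_rot: [0.058, 0.998, 0.002, 0.004]
force: [0.4, -0.5, -1.9]
finger_gap: 0.0541
finger_force: 54.5
0.054061363073092256 54.53443944454193
from [0.412 0.287 0.24 ] to [ 0.561 -0.011  0.235] 12 rows
-1.52,-2.32,0.04,0.0,0.0,7.4
-1.81,-2.1,0.04,0.0,0.0,7.4
-2.07,-1.85,0.04,0.0,0.0,7.4
-2.29,-1.57,0.04,0.0,0.0,7.4
-2.47,-1.26,0.04,0.0,0.0,7.4
-2.62,-0.92,0.04,0.0,0.0,7.4
-2.71,-0.58,0.04,0.0,0.0,7.4
-2.77,-0.22,0.04,0.0,0.0,7.4
-2.77,0.14,0.04,0.0,0.0,7.4
-2.73,0.5,0.04,0.0,0.0,7.4
-2.64,0.85,0.04,0.0,0.0,7.4
-2.51,1.18,0.04,0.0,0.0,7.4
```

```bash
python3 -m pendant '[[-1,-1.52,-2.32,0.04,0,0,7.4],[-1,-1.81,-2.1,0.04,0,0,7.4],[-1,-2.07,-1.85,0.04,0,0,7.4],[-1,-2.29,-1.57,0.04,0,0,7.4],[-1,-2.47,-1.26,0.04,0,0,7.4],[-1,-2.62,-0.92,0.04,0,0,7.4],[-1,-2.71,-0.58,0.04,0,0,7.4],[-1,-2.77,-0.22,0.04,0,0,7.4],[-1,-2.77,0.14,0.04,0,0,7.4],[-1,-2.73,0.5,0.04,0,0,7.4],[-1,-2.64,0.85,0.04,0,0,7.4],[-1,-2.51,1.18,0.04,0,0,7.4]]'
python3 - <<'E'
from go import *
for c in ('side','top'):
    snap(c,c+'9')
    for l in ['gb3_mid','gb2_mid']: print(c,l,[(np.array(x['xyz']),round(x['p'],2)) for x in models.place_of(c,l)][:2])
s=sensors.sense();print(s['finger_gap'],s['finger_force'])
plan([.561,-.011,.147],frame(-6),6)
E
```

```text
clock: 32.98
ee_pos: [0.5599, -0.0112, 0.2293]
tcp_rot: [0.742, 0.671, 0.001, -0.002]
force: [0.6, -0.9, -1.3]
finger_gap: 0.0535
finger_force: 54.5
side gb3_mid [(array([ 0.558, -0.015,  0.216]), 0.74)]
side gb2_mid []
top gb3_mid [(array([ 0.56 , -0.012,  0.219]), 0.85)]
top gb2_mid []
0.05389163667067016 54.52465116977692
from [ 0.56  -0.01   0.231] to [ 0.561 -0.011  0.147] 6 rows
-0.02,0.02,1.4,0.0,-0.0,0.1
-0.02,0.02,1.4,0.0,-0.0,0.1
```

```bash
python3 - <<'E'
import cv2,numpy as np
a=[cv2.resize(cv2.imread('pics/%s9.png'%c)[y:y+170,x:x+240],None,fx=1.6,fy=1.6) for c,x,y in(('side',240,120),('top',270,75))]
cv2.imwrite('pics/c9.png',np.hstack(a))
E
```

```text
(no output)
```

View pics/c9.png

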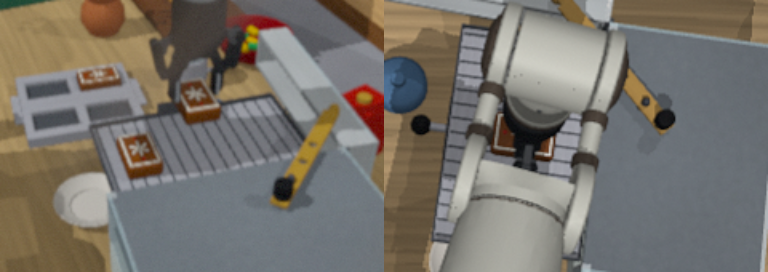

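Crop pair: the first gingerbread lies flat on the deck at the left of the side crop (139,153). The second hangs above the free middle, and the third is still in the pan at (98,77).

```bash
python3 -m pendant '[[-1,-0.02,0.02,1.4,0,0,0.1],[-1,-0.02,0.02,1.4,0,0,0.1],[-1,-0.02,0.02,1.4,0,0,0.1],[-1,-0.02,0.02,1.4,0,0,0.1],[-1,-0.02,0.02,1.4,0,0,0],[-1,-0.02,0.02,1.4,0,0,0],[-1,0,0,0.1,0,0,0],[-1,0,0,0,0,0,0]]'
```

```text
clock: 34.28
ee_pos: [0.5628, -0.0117, 0.1473]
tcp_rot: [0.743, 0.67, 0.002, 0.0]
force: [0.0, -0.2, -0.7]
finger_gap: 0.0533
finger_force: 54.5
```

```bash
python3 -m pendant '[[-1,0,0,0.2,0,0,0],[-1,0,0,0,0,0,0],[0.55,0,0,0,0,0,0],[0.55,0,0,0,0,0,0],[0.55,0,0,0,0,0,0],[0.55,0,0,-2,0,0,0],[0.55,0,0,-4,0,0,0],[0.55,0,0,-4,0,0,0]]'
python3 - <<'E'
from go import *
plan([.53,.381,.16],frame(83.5),12)
for c in ('side','top'):
    snap(c,c+'10')
    for l in ['gb3_mid','gb2_mid','gb0_mid']: print(c,l,[(np.array(x['xyz']),round(x['p'],2)) for x in models.place_of(c,l)][:2])
E
```

```text
clock: 35.28
ee_pos: [0.5619, -0.0119, 0.246]
tcp_rot: [0.743, 0.67, 0.002, -0.0]
force: [0.3, -0.1, -0.2]
finger_gap: 0.0666
finger_force: 0.0
from [ 0.562 -0.012  0.246] to [0.53  0.381 0.16 ] 12 rows
3.23,-0.6,0.73,0.0,-0.0,-7.5
3.28,-0.18,0.73,0.0,-0.0,-7.5
3.27,0.25,0.73,0.0,-0.0,-7.5
3.21,0.67,0.73,0.0,-0.0,-7.5
3.1,1.08,0.73,0.0,-0.0,-7.5
2.93,1.47,0.72,0.0,-0.0,-7.5
2.72,1.84,0.72,0.0,-0.0,-7.5
2.46,2.18,0.72,0.0,-0.0,-7.5
2.15,2.48,0.72,0.0,-0.0,-7.5
1.81,2.74,0.72,0.0,-0.0,-7.5
1.44,2.95,0.72,0.0,-0.0,-7.5
1.05,3.11,0.72,0.0,-0.0,-7.5
side gb3_mid [(array([ 0.558, -0.014,  0.135]), 0.67)]
side gb2_mid [(array([0.473, 0.001, 0.127]), 0.83)]
side gb0_mid [(array([0.527, 0.378, 0.029]), 0.76)]
top gb3_mid [(array([ 0.561, -0.011,  0.131]), 0.65)]
top gb2_mid [(array([0.68 , 0.173, 0.004]), 0.3)]
top gb0_mid [(array([0.529, 0.381, 0.027]), 0.69)]
```

```bash
python3 -m pendant '[[1,3.23,-0.6,0.73,0,0,-7.5],[1,3.28,-0.18,0.73,0,0,-7.5],[1,3.27,0.25,0.73,0,0,-7.5],[1,3.21,0.67,0.73,0,0,-7.5],[1,3.1,1.08,0.73,0,0,-7.5],[1,2.93,1.47,0.72,0,0,-7.5],[1,2.72,1.84,0.72,0,0,-7.5],[1,2.46,2.18,0.72,0,0,-7.5],[1,2.15,2.48,0.72,0,0,-7.5],[1,1.81,2.74,0.72,0,0,-7.5],[1,1.44,2.95,0.72,0,0,-7.5],[1,1.05,3.11,0.72,0,0,-7.5]]' 40
python3 - <<'E'
from go import *
snap('side','side11')
print([(np.array(x['xyz']),round(x['p'],2)) for x in models.place_of('side','gb0_mid')][:2])
plan([.5285,.380,.035],frame(83.5),6)
E
```

```text
clock: 37.17
ee_pos: [0.5278, 0.3816, 0.1576]
tcp_rot: [0.049, 0.999, 0.001, 0.001]
force: [0.5, 0.0, 0.1]
finger_gap: 0.0852
finger_force: 0.0
[(array([0.527, 0.381, 0.027]), 0.67)]
from [0.527 0.383 0.157] to [0.528 0.38  0.035] 6 rows
-0.04,-0.05,2.03,0.0,-0.0,0.1
-0.04,-0.05,2.03,0.0,-0.0,0.1
```

```bash
python3 -m pendant '[[1,-0.02,-0.04,2.03,0,0,-0.1],[1,-0.02,-0.04,2.03,0,0,-0.1],[1,-0.02,-0.04,2.03,0,0,-0.1],[1,-0.02,-0.04,2.03,0,0,-0.1],[1,-0.02,-0.04,2.03,0,0,-0.1],[1,-0.02,-0.04,2.03,0,0,-0.1],[-1,0,0,0,0,0,0],[-1,0,0,0,0,0,0],[-1,0,0,0,0,0,0],[-1,0,0,0,0,0,0],[-1,0,0,0,0,0,0]]' 40
python3 -m pendant '[[-1,0,0,-1,0,0,0],[-1,0,0,-2,0,0,0],[-1,0,0,-4,0,0,0],[-1,0,0,-5,0,0,0],[-1,0,0,-5,0,0,0],[-1,0,0,-3.5,0,0,0],[-1,0,0,0,0,0,0]]' 50
python3 - <<'E'
from go import *
F=frame(-6)
plan([.65,-.02,.238],F,12)
E
```

```text
clock: 38.65
ee_pos: [0.5305, 0.3789, 0.0381]
tcp_rot: [0.046, 0.999, 0.002, 0.002]
force: [-0.8, 1.1, 1.1]
finger_gap: 0.0542
finger_force: 42.4
clock: 39.52
ee_pos: [0.5313, 0.379, 0.2483]
tcp_rot: [0.046, 0.999, 0.004, 0.006]
force: [0.4, -0.1, -1.2]
finger_gap: 0.0538
finger_force: 52.8
from [0.531 0.379 0.248] to [ 0.65  -0.02   0.238] 12 rows
-1.29,-3.22,0.07,0.1,0.0,7.6
-1.7,-3.02,0.08,0.1,0.0,7.6
-2.09,-2.77,0.08,0.1,0.0,7.6
-2.43,-2.47,0.08,0.1,0.0,7.6
-2.74,-2.13,0.09,0.1,0.0,7.6
-2.99,-1.75,0.09,0.1,0.0,7.6
-3.2,-1.34,0.09,0.1,0.0,7.6
-3.35,-0.91,0.09,0.1,0.0,7.6
-3.44,-0.46,0.09,0.1,0.0,7.6
-3.47,-0.01,0.09,0.1,0.0,7.6
-3.44,0.45,0.09,0.1,0.0,7.6
-3.35,0.9,0.09,0.1,0.0,7.6
```

```bash
python3 -m pendant '[[-1,-1.29,-3.22,0.07,0.1,0,7.6],[-1,-1.7,-3.02,0.08,0.1,0,7.6],[-1,-2.09,-2.77,0.08,0.1,0,7.6],[-1,-2.43,-2.47,0.08,0.1,0,7.6],[-1,-2.74,-2.13,0.09,0.1,0,7.6],[-1,-2.99,-1.75,0.09,0.1,0,7.6],[-1,-3.2,-1.34,0.09,0.1,0,7.6],[-1,-3.35,-0.91,0.09,0.1,0,7.6],[-1,-3.44,-0.46,0.09,0.1,0,7.6],[-1,-3.47,0,0.09,0.1,0,7.6],[-1,-3.44,0.45,0.09,0.1,0,7.6],[-1,-3.35,0.9,0.09,0.1,0,7.6]]'
python3 - <<'E'
from go import *
for c in ('side','top'):
    snap(c,c+'12')
    for l in ['gb0_mid','gb3_mid','gb2_mid']: print(c,l,[(np.array(x['xyz']),round(x['p'],2)) for x in models.place_of(c,l)][:2])
s=sensors.sense();print(s['finger_gap'],s['finger_force'])
plan([.65,-.02,.1455],frame(-6),6)
E
```

```text
clock: 41.02
ee_pos: [0.6458, -0.0223, 0.2322]
tcp_rot: [0.748, 0.664, -0.008, -0.001]
force: [0.6, 0.4, -0.6]
finger_gap: 0.0534
finger_force: 52.8
side gb0_mid [(array([ 0.647, -0.018,  0.219]), 0.98)]
side gb3_mid [(array([ 0.562, -0.012,  0.133]), 0.75)]
side gb2_mid [(array([0.473, 0.   , 0.129]), 0.63)]
top gb0_mid [(array([ 0.646, -0.019,  0.223]), 0.56)]
top gb3_mid []
top gb2_mid []
0.054066725252844255 52.8423285484314
from [ 0.646 -0.02   0.233] to [ 0.65  -0.02   0.145] 6 rows
0.03,0.08,1.47,-0.1,0.1,-0.1
0.01,0.07,1.47,-0.1,0.1,-0.1
```

```bash
python3 -m pendant '[[-1,0.02,0.08,1.47,-0.1,0.1,-0.1],[-1,0.02,0.08,1.47,-0.1,0.1,-0.1],[-1,0.02,0.08,1.47,-0.1,0.1,-0.1],[-1,0.02,0.08,1.47,-0.1,0.1,-0.1],[-1,0.02,0.08,1.47,-0.1,0.1,-0.1],[-1,0.02,0.08,1.47,-0.1,0.1,-0.1],[-1,0,0,0,0,0,0],[-1,0,0,0,0,0,0]]'
```

```text
clock: 42.42
ee_pos: [0.6509, -0.0212, 0.1455]
tcp_rot: [0.743, 0.67, 0.0, 0.0]
force: [0.1, -0.6, -0.6]
finger_gap: 0.054
finger_force: 58.2
```

```bash
python3 -m pendant '[[-1,0,0,0.08,0,0,0],[0.55,0,0,0,0,0,0],[0.55,0,0,0,0,0,0],[0.55,0,0,0,0,0,0],[0.55,0,0,-2,0,0,0],[0.55,0,0,-4,0,0,0],[0.55,0,0,-4,0,0,0],[0.1,2,0,-1,0,0,0],[0.1,4,0,0,0,0,0],[0.1,4,0,0,0,0,0],[0.1,4,0,0,0,0,0],[0.1,4,0,0,0,0,0]]'
python3 - <<'E'
from go import *
for c in ('side','top'):
    snap(c,c+'13')
    for l in ['gb0_mid','gb3_mid','gb2_mid','rack_knob','rack_deck']: print(c,l,[(np.array(x['xyz']),round(x['p'],2)) for x in models.place_of(c,l)][:2])
yaw=-6; F=frame(yaw,30,yaw+90); z=F.as_matrix()[:,2]; ball=np.array([.590,.1285,.135])
a=plan(ball-.07*z+[0,0,.02],F,4)
plan(ball+.008*z,F,6,a)
E
```

```text
clock: 43.92
ee_pos: [0.6687, 0.1603, 0.2543]
tcp_rot: [0.742, 0.67, 0.0, -0.0]
force: [0.7, 0.3, -0.1]
finger_gap: 0.0472
finger_force: 0.0
side gb0_mid [(array([ 0.65 , -0.021,  0.132]), 0.67)]
side gb3_mid [(array([ 0.563, -0.013,  0.135]), 0.96)]
side gb2_mid [(array([0.472, 0.003, 0.127]), 0.72)]
side rack_knob []
side rack_deck [(array([ 0.58 , -0.013,  0.119]), 0.66)]
top gb0_mid [(array([ 0.651, -0.022,  0.133]), 0.82), (array([ 0.572, -0.016,  0.119]), 0.72)]
top gb3_mid [(array([ 0.56 , -0.012,  0.133]), 0.79)]
top gb2_mid [(array([0.472, 0.   , 0.134]), 0.6)]
top rack_knob [(array([0.591, 0.128, 0.136]), 0.9), (array([ 0.573, -0.012,  0.119]), 0.68)]
top rack_deck [(array([ 0.572, -0.014,  0.119]), 0.69)]
from [0.669 0.157 0.255] to [0.594 0.163 0.216] 4 rows
-0.04,-1.9,0.98,0.0,-7.5,0.0
0.08,-1.9,0.98,0.0,-7.5,0.0
0.21,-1.9,0.96,0.0,-7.5,0.0
0.33,-1.9,0.92,0.0,-7.5,0.0
from [0.594 0.163 0.216] to [0.59  0.125 0.128] 6 rows
0.17,-0.0,1.59,0.0,0.0,0.0
0.17,-0.0,1.59,0.0,0.0,0.0
```

View pics/side13.png

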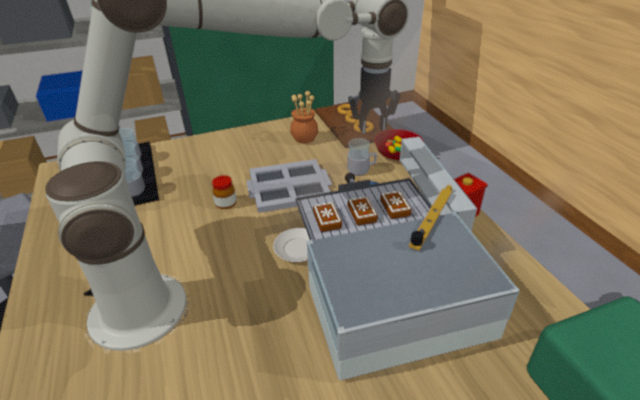

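Side view: all three gingerbreads lie flat and iced side up on the rack at (327,216), (362,210) and (397,204). The pan is empty and the stay is in place.

```bash
python3 -m pendant '[[0.1,-0.04,-1.9,0.98,0,-7.5,0],[0.1,0.08,-1.9,0.98,0,-7.5,0],[0.1,0.21,-1.9,0.96,0,-7.5,0],[0.1,0.33,-1.9,0.92,0,-7.5,0],[0.1,0.17,0,1.59,0,0,0],[0.1,0.17,0,1.59,0,0,0],[0.1,0.17,0,1.59,0,0,0],[0.1,0.17,0,1.59,0,0,0],[0.1,0.17,0,1.59,0,0,0],[0.1,0.17,0,1.5,0,0,0],[0.1,0,0,0,0,0,0]]' 40
python3 - <<'E'
from go import *
yaw=-6; F=frame(yaw,30,yaw+90); z=F.as_matrix()[:,2]; ball=np.array([.590,.1285,.135])
plan(ball+.007*z,F,1)
E
python3 -m pendant '[[-1,0,0,0,0,0,0],[-1,0,0,0,0,0,0],[-1,0,0,0,0,0,0],[-1,0,0,0,0,0,0]]' 40
```

```text
clock: 45.9
ee_pos: [0.5887, 0.125, 0.1269]
tcp_rot: [0.717, 0.647, -0.193, 0.173]
force: [-0.6, -0.5, 0.1]
finger_gap: 0.0469
finger_force: 0.0
from [0.589 0.125 0.127] to [0.59  0.125 0.129] 1 rows
-0.09,0.1,-0.18,-0.1,0.0,0.1
clock: 46.4
ee_pos: [0.5911, 0.126, 0.1294]
tcp_rot: [0.717, 0.647, -0.19, 0.174]
force: [5.4, -1.6, -3.3]
finger_gap: 0.0275
finger_force: 39.5
```

```bash
python3 -m pendant '[[-1,-0.43,0,0.25,0,0,0],[-1,-0.87,0,0.5,0,0,0],[-1,-1.3,0,0.75,0,0,0],[-1,-1.3,0,0.75,0,0,0],[-1,-1.3,0,0.75,0,0,0],[-1,-1.3,0,0.75,0,0,0],[-1,-1.3,0,0.75,0,0,0],[-1,-1.3,0,0.75,0,0,0],[-1,-1.3,0,0.75,0,0,0],[-1,-1.3,0,0.75,0,0,0],[-1,-1.3,0,0.75,0,0,0],[-1,-1.3,0,0.75,0,0,0]]' 40
```

```text
clock: 47.9
ee_pos: [0.5736, -0.0387, 0.1293]
tcp_rot: [0.717, 0.647, -0.191, 0.174]
force: [4.8, 2.1, 0.0]
finger_gap: 0.0277
finger_force: 39.8
```

```bash
python3 -m pendant '[[-1,-1.04,0,0.6,0,0,0],[-1,-1.04,0,0.6,0,0,0],[-1,-0.87,0,0.5,0,0,0],[-1,-0.6,0,0.35,0,0,0],[-1,-0.35,0,0.2,0,0,0],[-1,0,0,0,0,0,0]]' 40
```

```text
clock: 48.65
ee_pos: [0.5687, -0.0841, 0.1293]
tcp_rot: [0.717, 0.647, -0.191, 0.174]
force: [4.6, -1.6, -1.9]
finger_gap: 0.0278
finger_force: 39.6
```

```bash
python3 -m pendant '[[-1,-0.35,0,0.2,0,0,0],[-1,0,0,0,0,0,0]]'; python3 -m pendant '[[-1,-0.26,0,0.15,0,0,0],[-1,0,0,0,0,0,0]]'
```

```text
clock: 48.9
ee_pos: [0.5684, -0.0878, 0.1294]
tcp_rot: [0.717, 0.647, -0.191, 0.174]
force: [5.4, -0.8, -0.6]
finger_gap: 0.0274
finger_force: 39.7
clock: 49.15
ee_pos: [0.5684, -0.088, 0.1293]
tcp_rot: [0.718, 0.647, -0.189, 0.173]
force: [4.1, 12.5, 2.8]
finger_gap: 0.028
finger_force: 40.4
```

```bash
python3 -m pendant '[[-1,0,0,0,0,0,0],[0.1,0,0,0,0,0,0],[0.1,0,0,0,0,0,0],[0.1,0,0,0,0,0,0],[0.1,0,0,-2,0,0,0],[0.1,0,0,-4,0,0,0],[0.1,0,0,-4,0,0,0],[0.1,-1,0,-4,0,0,0]]'
python3 - <<'E'
from go import *
for c in ('side','top'):
    snap(c,c+'14')
    for l in ['rack_knob','stay_knob','hole_wide']: print(c,l,[(np.array(x['xyz']),round(x['p'],2)) for x in models.place_of(c,l)][:2])
print(sensors.sense()['ee_pos'])
plan([.5955,-.2080,.30],frame(-51),9)
E
```

```text
clock: 50.15
ee_pos: [0.5734, -0.0279, 0.257]
tcp_rot: [0.717, 0.647, -0.192, 0.173]
force: [0.4, 0.6, 0.2]
finger_gap: 0.0472
finger_force: 0.0
side rack_knob [(array([ 0.57 , -0.084,  0.135]), 0.46)]
side stay_knob [(array([ 0.595, -0.206,  0.19 ]), 0.67)]
side hole_wide [(array([0.261, 0.323, 0.003]), 0.72), (array([ 0.627, -0.182,  0.175]), 0.61)]
top rack_knob [(array([ 0.568, -0.087,  0.137]), 0.77)]
top stay_knob [(array([ 0.598, -0.205,  0.192]), 0.85), (array([ 0.773, -0.06 ,  0.174]), 0.27)]
top hole_wide [(array([ 0.632, -0.183,  0.174]), 0.67)]
[ 0.573 -0.029  0.254]
from [ 0.573 -0.029  0.254] to [ 0.596 -0.208  0.3  ] 9 rows
-1.94,0.46,0.52,1.3,3.2,4.9
-1.92,0.63,0.41,1.3,3.2,4.9
-1.88,0.8,0.28,1.3,3.2,4.9
-1.82,0.97,0.16,1.3,3.2,4.9
-1.73,1.12,0.04,1.3,3.2,4.9
-1.63,1.26,-0.08,1.3,3.2,4.9
-1.51,1.39,-0.2,1.3,3.2,4.9
-1.37,1.51,-0.31,1.3,3.2,4.9
-1.22,1.61,-0.42,1.3,3.2,4.9
```

View pics/side14.png

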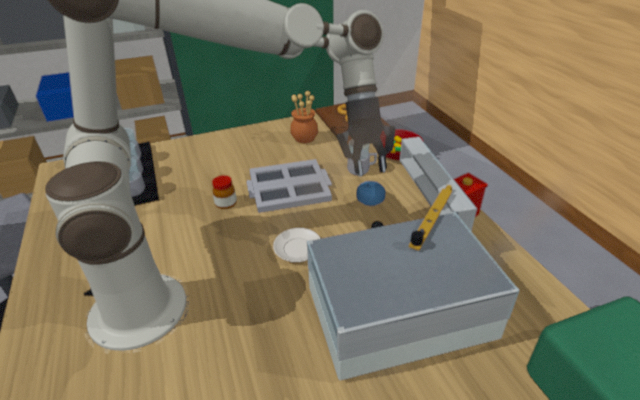

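Side view: the rack is home (only its knob shows, at (377,226)), and the stay is still on its end hole with its knob at (417,239). Now the stay.

```bash
python3 -m pendant '[[0,-1.94,0.46,0.52,1.3,3.2,4.9],[0,-1.92,0.63,0.41,1.3,3.2,4.9],[0,-1.88,0.8,0.28,1.3,3.2,4.9],[0,-1.82,0.97,0.16,1.3,3.2,4.9],[0,-1.73,1.12,0.04,1.3,3.2,4.9],[0,-1.63,1.26,-0.08,1.3,3.2,4.9],[0,-1.51,1.39,-0.2,1.3,3.2,4.9],[0,-1.37,1.51,-0.31,1.3,3.2,4.9],[0,-1.22,1.61,-0.42,1.3,3.2,4.9],[0,0,0,0,0,0,0]]' 40
python3 - <<'E'
from go import *
plan([.5955,-.2080,.186],frame(-51),6)
E
```

```text
clock: 51.8
ee_pos: [0.5954, -0.21, 0.3003]
tcp_rot: [0.943, 0.332, 0.003, -0.002]
force: [0.4, 0.5, -0.3]
finger_gap: 0.0426
finger_force: 0.0
from [ 0.595 -0.21   0.3  ] to [ 0.596 -0.208  0.186] 6 rows
0.01,-0.02,1.9,-0.0,-0.1,-0.0
0.02,-0.02,1.9,-0.0,-0.1,-0.0
```

```bash
python3 -m pendant '[[0,0.02,-0.02,3,0,0,0],[0,0.02,-0.02,3,0,0,0],[0,0.02,-0.02,2,0,0,0],[0,0.02,-0.02,1.5,0,0,0],[0,0.02,-0.02,1,0,0,0],[0,0.02,-0.02,0.9,0,0,0],[-1,0,0,0,0,0,0],[-1,0,0,0,0,0,0],[-1,0,0,0,0,0,0],[-1,0,0,0,0,0,0]]' 40
python3 -m pendant '[[-1,0.08,0,-1.25,0,-3.1,0],[-1,0.08,0,-1.25,0,-3.1,0],[-1,0.08,0,-1.25,0,-3.1,0],[-1,0.08,0,-1.25,0,-3.1,0],[-1,0.08,0,-1.25,0,-3.1,0],[-1,0,0,0,0,0,0]]'
python3 - <<'E'
from knob import *
s=sensors.sense();print(s['ee_pos'],s['force'],s['finger_gap'])
plan((.624,-.185),(.744,-.137),.147,8)
E
```

```text
clock: 53.05
ee_pos: [0.5971, -0.2056, 0.1874]
tcp_rot: [0.943, 0.334, 0.004, -0.001]
force: [-0.4, -1.7, 0.1]
finger_gap: 0.0246
finger_force: 39.2
clock: 53.8
ee_pos: [0.606, -0.1975, 0.2486]
tcp_rot: [0.934, 0.332, -0.123, 0.043]
force: [2.9, 4.3, -3.5]
finger_gap: 0.0247
finger_force: 39.4
[ 0.606 -0.197  0.249] [ 2.884  4.265 -3.457] 0.02466148680801818
lift 0.2607012536636967 target [ 0.581 -0.247  0.245] pivot [ 0.707 -0.064] bar dir deg -124.4351528833362 now [ 0.606 -0.197  0.249]
[-0.6   0.29  0.2 ] [-0.54 -0.   -1.98]
[-0.61  0.26  0.21] [-0.54 -0.   -1.98]
[-0.62  0.24  0.21] [-0.54 -0.   -1.98]
[-0.63  0.22  0.21] [-0.54 -0.   -1.98]
[-0.63  0.19  0.21] [-0.54 -0.   -1.98]
[-0.64  0.17  0.21] [-0.54 -0.   -1.98]
[-0.65  0.15  0.22] [-0.54 -0.   -1.98]
[-0.65  0.12  0.22] [-0.54 -0.   -1.98]
```

```bash
python3 -m pendant '[[-1,-0.57,0.28,0.2,-0.54,0,-2],[-1,-0.58,0.25,0.2,-0.54,0,-2],[-1,-0.59,0.23,0.2,-0.54,0,-2],[-1,-0.6,0.21,0.2,-0.54,0,-2],[-1,-0.6,0.18,0.2,-0.54,0,-2],[-1,-0.61,0.16,0.2,-0.54,0,-2],[-1,-0.62,0.14,0.2,-0.54,0,-2],[-1,-0.62,0.11,0.2,-0.54,0,-2],[-1,0,0,0,0,0,0],[-1,0,0,0,0,0,0]]'
python3 - <<'E'
from knob import *
s=sensors.sense();print(s['force'],s['finger_gap'])
plan((.6255,-.184),(.744,-.137),.147,1)
for c in('top','side'):
    snap(c,c+'15')
    for l in['pin_tip','hole_wide','hole_drying','stay_pivot']: print(c,l,[(np.array(x['xyz']),round(x['p'],2)) for x in models.place_of(c,l)][:2])
E
```

```text
clock: 55.05
ee_pos: [0.5811, -0.2472, 0.2457]
tcp_rot: [0.878, 0.461, -0.116, 0.061]
force: [1.1, -1.0, -1.6]
finger_gap: 0.0248
finger_force: 39.7
[ 1.096 -1.04  -1.554] 0.02481554865813028
lift 0.26238104480944696 target [ 0.583 -0.246  0.246] pivot [ 0.709 -0.063] bar dir deg -124.5424015211176 now [ 0.581 -0.247  0.246]
[ 0.19  0.08 -0.03] [ 0.04 -0.   -0.04]
top pin_tip []
top hole_wide [(array([0.268, 0.324, 0.002]), 0.34)]
top hole_drying [(array([ 0.649, -0.148,  0.201]), 0.6)]
top stay_pivot [(array([ 0.699, -0.067,  0.178]), 0.84)]
side pin_tip []
side hole_wide [(array([ 0.6  , -0.219,  0.225]), 0.97)]
side hole_drying [(array([ 0.625, -0.18 ,  0.211]), 0.59)]
side stay_pivot []
```

```bash
python3 -m pendant '[[-1,0.15,0.06,0,0,0,0],[-1,-0.01,0,1.25,0,3.1,0],[-1,-0.01,0,1.25,0,3.1,0],[-1,0,0,0.6,0,1.5,0],[-1,0,0,0.6,0,1.5,0],[-1,0,0,0,0,0,0]]'; python3 -m pendant '[[-1,0,0,0.6,0,1.5,0],[-1,0,0,0,0,0,0]]'; python3 -m pendant '[[-1,0,0,0.6,0,1.5,0],[-1,0,0,0,0,0,0]]'
```

```text
clock: 56.3
ee_pos: [0.5777, -0.2514, 0.2084]
tcp_rot: [0.884, 0.465, -0.046, 0.023]
force: [0.7, -0.1, -1.8]
finger_gap: 0.0247
finger_force: 39.7
clock: 56.55
ee_pos: [0.5775, -0.2522, 0.2025]
tcp_rot: [0.884, 0.466, -0.034, 0.017]
force: [0.0, -0.7, -2.1]
finger_gap: 0.0246
finger_force: 39.7
clock: 56.8
ee_pos: [0.5771, -0.2528, 0.1965]
tcp_rot: [0.885, 0.466, -0.022, 0.011]
force: [0.1, 0.2, -1.4]
finger_gap: 0.0247
finger_force: 39.7
```

```bash
python3 -m pendant '[[-1,0,0,0.5,0,1.2,0],[-1,0,0,0.45,0,1.2,0],[-1,0,0,0,0,0,0]]'; python3 -m pendant '[[0,0,0,0,0,0,0],[0,0,0,0,0,0,0],[0,0,0,0,0,0,0],[0,0,0,-1,0,0,0],[0,0,0,-3,0,0,0],[0,0,0,-4,0,0,0],[0,0,0,-5,0,0,0],[0,-4,0,-2,0,0,0],[0,-5,0,0,0,0,0],[0,-5,0,0,0,0,0],[0,-5,0,0,0,0,0],[0,-5,0,0,0,0,0]]'
python3 - <<'E'
from go import *
for c in('top','side'):
    snap(c,c+'16')
    for l in['pin_tip','hole_drying','stay_pivot','stay_knob','rack_knob','gb0_mid','gb2_mid','gb3_mid']: print(c,l,[(np.array(x['xyz']),round(x['p'],2)) for x in models.place_of(c,l)][:2])
a=[cv2.resize(cv2.imread('pics/%s16.png'%c)[y:y+190,x:x+200],None,fx=2,fy=2) for c,x,y in(('side',310,160),('top',330,75))]
cv2.imwrite('pics/c16.png',np.hstack(a))
E
```

```text
clock: 57.18
ee_pos: [0.577, -0.2533, 0.1874]
tcp_rot: [0.885, 0.466, -0.004, 0.001]
force: [-0.5, 0.5, -0.6]
finger_gap: 0.0244
finger_force: 39.8
clock: 58.68
ee_pos: [0.4414, -0.4512, 0.3408]
tcp_rot: [0.885, 0.466, -0.004, 0.002]
force: [0.1, -0.3, -0.0]
finger_gap: 0.0427
finger_force: 0.0
top pin_tip [(array([ 0.619, -0.186,  0.188]), 0.48)]
top hole_drying [(array([ 0.627, -0.182,  0.174]), 0.98)]
top stay_pivot [(array([ 0.705, -0.061,  0.178]), 0.86)]
top stay_knob [(array([ 0.577, -0.251,  0.195]), 0.66)]
top rack_knob [(array([ 0.57 , -0.086,  0.134]), 0.67)]
top gb0_mid []
top gb2_mid []
top gb3_mid []
side pin_tip []
side hole_drying []
side stay_pivot []
side stay_knob []
side rack_knob [(array([ 0.568, -0.083,  0.134]), 0.48)]
side gb0_mid []
side gb2_mid [(array([ 0.568, -0.086,  0.134]), 0.2)]
side gb3_mid []
```

View pics/c16.png

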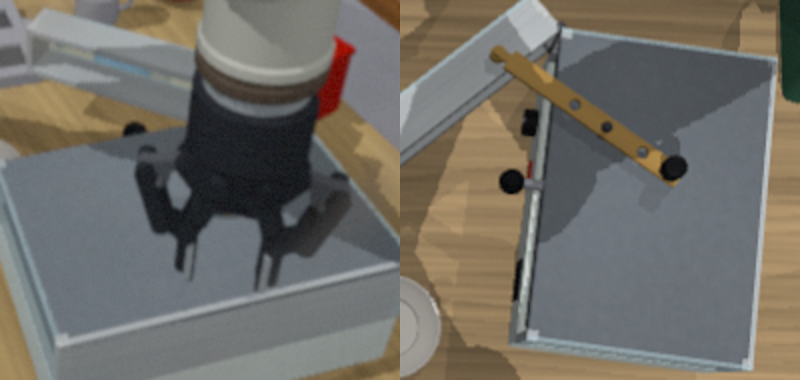

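The top crop shows the middle hole (606,127) dark, filled by the pin, with the bar level, the door part open and the rack knob home. The gripper is clear, so I'm handing in.

```bash
python3 -c "
from bench import r
print(r.sign_off())"
```

```text
the job is handed in; nothing more can be done
None
```

The job is handed in: the three gingerbreads found in the pan were seen flat and face up on the drawn-out rack, which is now home, the stay hangs by its middle hole, and the tableware was left alone; no verdict came back, and I couldn't see the gingerbreads again once the rack was in.

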